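# Put the microscope optics back in their caddy

## Task

Put the microscope's loose optics away in the caddy, each standing upright on the floor of its own well: the slim objective in the small round well, the eyepiece in the medium round one, the broad condenser lens in the large round one and the filter cube in the square one. They are glass: set them down rather than dropping them, and never tip them over. The empty pot and the empty cube frame, both hollow and open at the top, do not belong in the caddy: leave them standing where they are.

Things in the scene. Friction and masses are not known exactly. Their poses are not given: they have to be found in the camera images.
- objective_mid (a point): Microscope objective: a slim white-enamelled metal barrel with thin dark bands, 26 mm in diameter and 60 mm high, straight for its lower 40 mm and tapering above that to a 12 mm nose; about 150 g. Stands upright, z axis up, on the table at the start; this point is its centre, half-way up. Grip it by the straight part of the barrel, from 20 to 40 mm above its foot, so that the fingertips stay above the well's rim when it is set down.
- eyepiece_mid (a point): Eyepiece: a straight black cylinder 40 mm in diameter and 56 mm high, solid, with a round glass lens closing its flat top and a thin metal band; about 120 g. Stands upright, z axis up, on the table at the start; this point is its centre, half-way up. Grip it across its sides from above, in the upper part, so that the fingertips stay above the well's rim when it is set down.
- condenser_mid (a point): Condenser lens: a broad straight dark metal cylinder 54 mm in diameter and 46 mm high, with a large round glass lens on its flat top; about 220 g. Stands upright, z axis up, on the table at the start; this point is its centre, half-way up. Grip it across its sides from above, in the upper part, so that the fingertips stay above the well's rim when it is set down.
- cube_mid (a point): Filter cube: a solid black block, 36 x 36 mm and 46 mm high, with a small round metal-rimmed glass window in its flat top; about 100 g. Stands upright, z axis up, on the table at the start; this point is its centre, half-way up. x and y run square to its sides. Grip it across its sides from above, in the upper part, so that the fingertips stay above the well's rim when it is set down.
- pot_mid (a point): Look-alike, not to be moved: empty storage pot, black, 40 mm in diameter and 56 mm high like the eyepiece, but hollow and open at the top (3 mm wall, grey inside). It stands among the optics; this point is its centre, half-way up. About 50 g.
- frame_mid (a point): Look-alike, not to be moved: empty filter-cube frame, black, 36 x 36 mm and 46 mm high like the filter cube, but hollow and open at the top (3 mm wall, grey inside). It stands among the optics; this point is its centre, half-way up. About 60 g.
- well_small: Small round well 40 mm in diameter, 8 mm deep with black floor, sunk in a square grey insert 84 x 84 x 10 mm. The four inserts lie two by two, 88 mm apart, in any arrangement, fixed in the caddy's white tray. Origin: centre of the insert's underside, 4 mm above the table; well floor 2 mm and rim 10 mm above the origin. x, y along the insert's sides. Place of the objective.
- well_medium: Medium round well 54 mm in diameter, 8 mm deep with black floor, sunk in a square grey insert 84 x 84 x 10 mm. The four inserts lie two by two, 88 mm apart, in any arrangement, fixed in the caddy's white tray. Origin: centre of the insert's underside, 4 mm above the table; well floor 2 mm and rim 10 mm above the origin. x, y along the insert's sides. Place of the eyepiece.
- well_large: Large round well 68 mm in diameter, 8 mm deep with black floor, sunk in a square grey insert 84 x 84 x 10 mm. The four inserts lie two by two, 88 mm apart, in any arrangement, fixed in the caddy's white tray. Origin: centre of the insert's underside, 4 mm above the table; well floor 2 mm and rim 10 mm above the origin. x, y along the insert's sides. Place of the condenser lens.
- well_square: Square well 50 x 50 mm, 8 mm deep with black floor, sunk in a square grey insert 84 x 84 x 10 mm. The four inserts lie two by two, 88 mm apart, in any arrangement, fixed in the caddy's white tray. Origin: centre of the insert's underside, 4 mm above the table; well floor 2 mm and rim 10 mm above the origin. x, y along the insert's sides. Place of the filter cube, roughly square to it.

How it is judged (in metres and radians):
At the end, for the whole second after the job is handed in: Each of the four optics stands in its own well: centre within 12 mm of the well's centre, at most 4 mm above seated on its floor, upright within 0.1 rad, at rest. The empty pot and empty frame stand upright within 20 mm of where they began (horizontal distance between objective_mid and well_small below 0.012 m and z of objective_mid in the frame of well_small below 0.036 m and angle between each of objective_mid, eyepiece_mid, condenser_mid, cube_mid, pot_mid, frame_mid's own z axis and vertical below 0.1 rad and linear speed of each of objective, eyepiece, condenser, cube, pot, frame below 0.02 m/s and angular speed of each of objective, eyepiece, condenser, cube below 0.2 rad/s and horizontal distance between eyepiece_mid and well_medium below 0.012 m and z of eyepiece_mid in the frame of well_medium below 0.034 m and horizontal distance between condenser_mid and well_large below 0.012 m and z of condenser_mid in the frame of well_large below 0.029 m and horizontal distance between cube_mid and well_square below 0.012 m and z of cube_mid in the frame of well_square below 0.029 m and distance of each of pot_mid, frame_mid from where it was at the start of the episode below 0.02 m); the robot touches nothing.
It fails at once if an optical part is tipped over (more than 40 degrees from upright) (angle between any of objective_mid, eyepiece_mid, condenser_mid, cube_mid's own z axis and vertical above 0.7 rad).
It fails at once if an optical part is dropped or thrown: it moves faster than 0.7 m/s (a fall of some 25 mm) with no finger on it ((linear speed of objective above 0.7 m/s and contact force between the fingers and objective below 0.01 N) or (linear speed of eyepiece above 0.7 m/s and contact force between the fingers and eyepiece below 0.01 N) or (linear speed of condenser above 0.7 m/s and contact force between the fingers and condenser below 0.01 N) or (linear speed of cube above 0.7 m/s and contact force between the fingers and cube below 0.01 N)).
It fails at once if the empty pot or the empty cube frame is moved more than 20 mm (distance of any of pot_mid, frame_mid from where it was at the start of the episode above 0.02 m).
It also fails if it takes over 109 s, if anything falls off the work surface, if the arm or the gripper's body presses on something with over 40 N, if the wrist force passes 120 N, or if a joint passes its speed limit or range.

## Robot

A 6-joint arm with a two-finger parallel gripper is mounted at the origin on the work surface. World frame = base frame: x ahead of the robot, y to its left, z up, the work surface at z = 0. Lengths are in mm, angles in rad, forces in N, time in s.
With the tool pointing down it reaches from about 275 to 975 mm from the base axis. Payload 8.4 kg.
Tool frame: the origin (TCP) lies between the finger pads; the fingertips stand 11 mm ahead of it and the grasp point (between the pads) lies 8 mm behind it; z points along the fingers, y is the line along which they close (so a half turn about z gives the same grasp; the last joint's range is limited). The gripper opens to 92 mm and grips with 3 to 60 N. Pads are 20 mm wide; open, the fingers measure 128 mm over their backs; the gripper's body (75 mm by 189 mm) begins 69 mm behind the grasp point.
Start: joints at [-1.343, 0.353, 1.633, -0, 1.155, -0.002], TCP at [142.363, -608.573, 225.583] pointing down, gripper open.
Joint ranges: [-2.63, 2.63], [-0.92, 2.1], [0.06, 2.66], [-1.3, 4.44], [0, 2.69], [-3.02, 3.02]. Speed limits (rad/s): [2.22, 2.22, 2.79, 3.14, 3.14, 3.14].

## Interface

Orientations are given as a unit quaternion [x, y, z, w].
In Python, from workcell import robot gives the robot as it stands.
- The arm moves only by the tool arm_command, never from a script. Its argument "series" is a list of rows, each a list of 5 numbers: the shift along the tool's x, y, z in m, then the turn about the tool's z in rad, then the gripper's target within -1 to 1 (fully open at 1, half-way at 0, shut at -1). A call has 1 to 20 rows; each row is the pose to reach, as a shift and turn from the pose commanded when the call began, along the tool's axes at that moment; what a row does not reach only later rows make up. A row lasts 1/12 s, in which the tool goes at most 41.7 mm and 7.16 degrees, less where a joint would pass 70% of its speed; a pose out of reach is approached as far as the arm can. A call with a gripper value outside its range is refused whole. The fingers move at their own pace and stop on an object; "newtons" is the grip in N (left out, the last holds). Time passes only in rows, so rows that repeat a pose let the fingers close. It gives the time, the measured TCP pose, the force and the opening at its end, in the units of the state.
- robot.get_state(): the state, without advancing time (a new reading comes with each control period).
- robot.grab_frame(name): name is "scene" or "top" or "wrist"; returns (picture, depth): 400x640x3 uint8, blue, green, red; 400x640 float32, mm along the optical axis (not along the pixel's ray), 0 where there is no reading.
- robot.get_calibration(name): a dict with "vfov" (degrees; the focal length in pixels is half the picture's height over the tangent of half this angle, whatever the lens; pixels are square), "cx", "cy" (the principal point, pixels), "eye" and "rotation" of the camera in the world. Camera axes: x right, y down, z forward; pixel columns grow to the right and rows downward; lengths in mm; the calibration is good to about 2 mm. A picture is of the moment at which its call begins: read the wrist's pose just before it. get_calibration takes no time and is no camera call; for the wrist camera it gives the pose at the moment of the call.
- robot.hand_in(): hands the job in, once; it reports no verdict.
The state is a dict: "time": time; "joint_positions": joint angles; "qvel": joint speeds; "effort": joint torques, N m; "tcp_pos": TCP position; "tool_rot": TCP orientation; "contact_force": force on the tool from outside, world axes, zero at the start; "moment": the same for the moment, N m; "finger_gap": finger opening in mm.
Only numpy, scipy, OpenCV 4.12 (cv2) and the standard library are available. Lean on these libraries where they do the work, as an engineer would, in place of code of your own. Each camera call takes 0.05 s, during which the arm holds its last target. There are 200 camera calls.

## Working session

There is one attempt and no reset: what is moved stays moved. The work goes in short steps, Python scripts to look and compute and a tool call to move; the robot and the scene stay as the last step left them, time stands still between calls to the robot, and variables do not carry over. Pictures are saved under pics/ and viewed, on a budget of 14 in all, crops included, one or two more only if the job needs it, and the job is handed in when it is done.

Besides the shell and the picture viewer there is one more tool, called after "Request:" in YAML: its name, and indented under it one key for each argument. arm_command: Moves the arm, as the interface text tells. Its arguments: {"type":"object","properties":{"series":{"type":"array","items":{"type":"array","items":{"type":"number"}}},"newtons":{"type":"number"}},"required":["series"]}

```bash
mkdir -p pics; ls; cat > h.py <<'E'
import numpy as np, cv2
from workcell import robot
def K(c): 
    return 200/np.tan(np.radians(c["vfov"])/2)
def deproj(c,u,v,z=None,d=None):
    "pixel -> world, at plane height z or at depth d"
    f=K(c); r=np.array([(u-c["cx"])/f,(v-c["cy"])/f,1.]); R=np.array(c["rotation"]); e=np.array(c["eye"])
    w=R@r
    return e+w*(d if d is not None else (z-e[2])/w[2])
def cloud(c,D):
    f=K(c); v,u=np.mgrid[:D.shape[0],:D.shape[1]]
    P=np.stack([(u-c["cx"])/f*D,(v-c["cy"])/f*D,D],-1)@np.array(c["rotation"]).T+np.array(c["eye"])
    P[D==0]=np.nan
    return P
E
python3 - <<'E'
from h import *
print(robot.get_state())
for n in ("top","scene"):
    c=robot.get_calibration(n); p,d=robot.grab_frame(n); print(n,c,p.shape,(d==0).mean())
    cv2.imwrite(f"pics/{n}0.png",p); np.save(n+"0.npy",d)
E
```

```text
pics
{'time': 0.0, 'joint_positions': array([-1.34341462e+00,  3.53597359e-01,  1.63410895e+00,  2.35815652e-05,
        1.15519944e+00, -2.39799813e-03]), 'qvel': array([-0.00110563,  0.00114696, -0.00016573,  0.00085151,  0.00016045,
       -0.00064498]), 'effort': array([ 7.24362926e-04, -5.93829989e+01, -3.34212184e+01,  6.98389951e-02,
        2.34816136e-02, -1.47398182e-04]), 'tcp_pos': array([ 142.2555565 , -608.11762907,  224.90618132]), 'tool_rot': array([ 9.93407750e-01,  1.14632508e-01, -6.29845162e-05, -6.53606097e-04]), 'contact_force': array([ 0.52289064,  0.73087972, -1.2699371 ]), 'moment': array([0.02901217, 0.02081434, 0.07966171]), 'finger_gap': 91.99865374178856}
top {'vfov': 56.740640230246406, 'cx': 314.5818655466374, 'cy': 194.35096576960282, 'eye': array([457.10045286, -20.73359998, 990.12918282]), 'rotation': array([ 0.71257292, -0.69980032,  0.03818765, -0.0325738 ])} (400, 640, 3) 0.0041875
scene {'vfov': 47.24653134407696, 'cx': 324.81073916747977, 'cy': 202.06505142523196, 'eye': array([ 833.63486147, -509.09119836,  801.641701  ]), 'rotation': array([ 0.91580224,  0.23456554, -0.0883851 , -0.3138046 ])} (400, 640, 3) 0.00396484375
```

```bash
sed -i 's/^from workcell.*/&\nfrom scipy.spatial.transform import Rotation as Ro/; s/np.array(c\["rotation"\])/Ro.from_quat(c["rotation"]).as_matrix()/' h.py
python3 - <<'E'
from h import *
c=robot.get_calibration("top"); D=np.load("top0.npy"); P=cloud(c,D)
h=P[...,2]; print(np.nanpercentile(h,[5,25,50,75,95]))
for lo,hi in((35,75),):
    m=((h>lo)&(h<hi)).astype(np.uint8); n,l,s,ce=cv2.connectedComponentsWithStats(m)
    for i in range(1,n):
        if s[i,4]>60: 
            q=P[l==i]; print(s[i],ce[i].round(),np.median(q,0).round(),np.percentile(q[:,2],[50,95]).round())
E
```

```text
[-749.42039834   -1.72191679    1.53410533    3.55582439   46.29776995]
[ 418   54   66   58 3393] [450.  81.] [ 851. -372.   71.] [71. 74.]
[ 236   63   35   41 1039] [254.  83.] [843. 137.  37.] [37. 50.]
[332  76  24  23 443] [343.  87.] [839. -98.  44.] [44. 47.]
[  28  153   35  117 2861] [ 45. 211.] [497. 658.  42.] [42. 45.]
[317 164  18  18 203] [326. 173.] [608. -55.  48.] [48. 50.]
[420 176  17  16 125] [428. 184.] [ 584. -319.   47.] [47. 50.]
[380 179  10  10  84] [385. 184.] [ 582. -205.   52.] [52. 63.]
[320 230  16  16 199] [328. 238.] [442. -63.  58.] [58. 61.]
[417 233  23  22 380] [428. 244.] [ 432. -316.   48.] [48. 51.]
[369 235  17  16 110] [377. 242.] [ 434. -188.   56.] [56. 60.]
[   2  319   78   81 1094] [ 42. 359.] [139. 622.  56.] [56. 73.]
[ 528  332   50   58 2081] [552. 361.] [ 155. -609.   63.] [63. 66.]
```

View pics/top0.png

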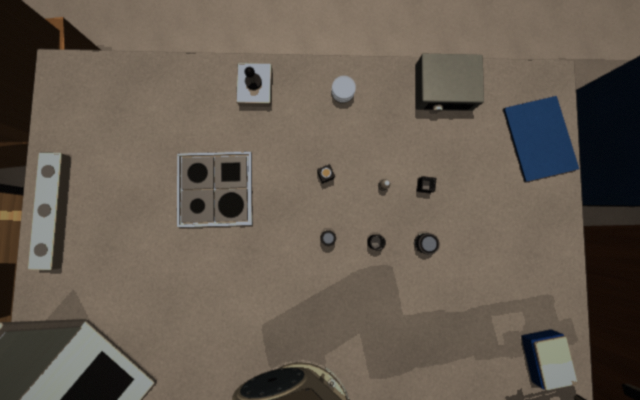

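View pics/scene0.png

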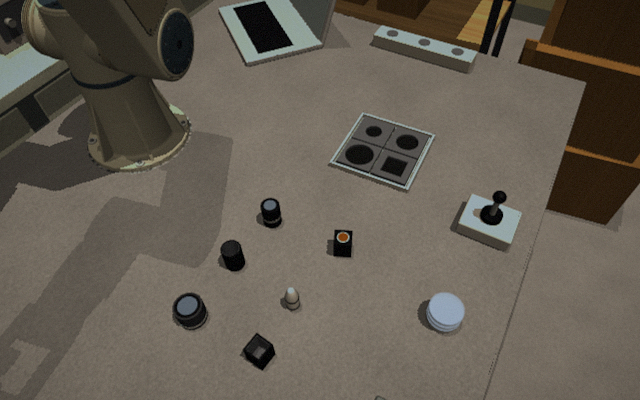

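```bash
python3 - <<'E'
from h import *
est={'cube':(608,-55,46),'frame':(584,-319,46),'objective':(582,-205,60),'eyepiece':(442,-63,56),'pot':(434,-188,56),'condenser':(432,-316,46)}
for n in("top","scene"):
    c=robot.get_calibration(n); P=cloud(c,np.load(n+"0.npy"))
    tab=P[(abs(P[...,0]-520)<150)&(abs(P[...,1]+190)<200)&(P[...,2]<15)]; print(n,'table z',np.median(tab[:,2]))
    for k,e in est.items():
        m=(np.hypot(P[...,0]-e[0],P[...,1]-e[1])<45)&(P[...,2]>0.8*e[2]+ (0 if k!='objective' else -18))
        q=P[m]; print(k,m.sum(),((q.min(0)+q.max(0))/2).round(1),np.median(q[:,2]).round(1),(np.ptp(q,axis=0)).round())
c=robot.get_calibration("top")
for k,(u,v) in dict(medium=(198,173),square=(231,172),small=(198,206),large=(231,205)).items(): print(k,deproj(c,u,v,z=14).round(1))
c=robot.get_calibration("wrist"); s=robot.get_state(); R=Ro.from_quat(s['tool_rot']); print(c, R.as_matrix().round(3)); print('cam in tool',R.inv().apply(c['eye']-s['tcp_pos']).round(1), (R.inv()*Ro.from_quat(c['rotation'])).as_matrix().round(3))
p=cv2.imread("pics/top0.png"); a=cv2.resize(p[140:240,165:265],None,fx=6,fy=6,interpolation=cv2.INTER_CUBIC); cv2.imwrite("pics/tcrop.png",a)
E
```

```text
top table z 1.9382035828468815
cube 202 [609.1 -54.5  46. ] 48.2 [45. 44. 13.]
frame 119 [ 585.5 -318.9   43.9] 46.8 [39. 39. 14.]
objective 84 [ 583.6 -207.7   51.1] 52.4 [23. 23. 31.]
eyepiece 198 [442.9 -61.7  57.9] 58.3 [37. 38.  9.]
pot 91 [ 432.8 -186.2   53.9] 57.0 [37. 39. 15.]
condenser 376 [ 432.2 -317.7   45. ] 48.4 [53. 53. 15.]
scene table z -0.8837810346690276
cube 313 [609.7 -57.8  43.5] 45.1 [46. 46. 13.]
frame 264 [ 586.9 -322.5   43.1] 44.3 [40. 39. 13.]
objective 189 [ 586.9 -213.2   46.3] 47.8 [23. 24. 33.]
eyepiece 275 [443.9 -67.1  52.1] 54.9 [39. 39. 14.]
pot 194 [ 434.5 -189.9   51.7] 52.9 [42. 40. 14.]
condenser 704 [ 433.5 -321.    42.9] 45.4 [54. 54. 12.]
medium [606.5 283.1  14. ]
square [610.8 195.7  14. ]
small [518.7 278.8  14. ]
large [522.9 192.2  14. ]
{'vfov': 59.648431796694254, 'cx': 323.44250731423335, 'cy': 192.88701791332394, 'eye': array([ 222.71620248, -589.53893926,  384.82566789]), 'rotation': array([ 0.77518232, -0.61409597, -0.0927461 ,  0.11565759])} [[ 0.974  0.228 -0.   ]
 [ 0.228 -0.974  0.001]
 [-0.    -0.001 -1.   ]]
cam in tool [  82.6   -0.  -159.9] [[ 0.001 -0.956 -0.293]
 [ 1.     0.001 -0.   ]
 [ 0.001 -0.293  0.956]]
```

View pics/tcrop.png

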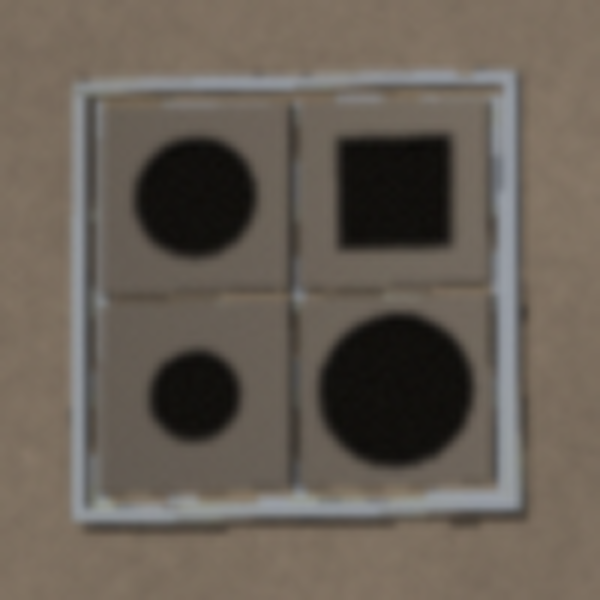

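Request:
arm_command:
  series:
    - [0.43,-0.267,-0.1,0.23,1]
    - [0.43,-0.267,-0.1,0.23,1]
    - [0.43,-0.267,-0.1,0.23,1]
    - [0.43,-0.267,-0.1,0.23,1]
    - [0.43,-0.267,-0.1,0.23,1]
    - [0.43,-0.267,-0.1,0.23,1]
    - [0.43,-0.267,-0.1,0.23,1]
    - [0.43,-0.267,-0.1,0.23,1]
    - [0.43,-0.267,-0.1,0.23,1]
    - [0.43,-0.267,-0.1,0.23,1]
    - [0.43,-0.267,-0.1,0.23,1]
    - [0.43,-0.267,-0.1,0.23,1]
    - [0.43,-0.267,-0.1,0.23,1]
    - [0.43,-0.267,-0.1,0.23,1]
    - [0.43,-0.267,-0.1,0.23,1]
    - [0.43,-0.267,-0.1,0.23,1]
    - [0.43,-0.267,-0.1,0.23,1]

```text
time: 1.52
tcp_pos: [499.1, -251.5, 325.1]
tool_rot: [1.0, -0.001, -0.001, -0.0]
contact_force: [0.6, -0.3, 0.3]
finger_gap: 92.1
```

```bash
python3 - <<'E'
from h import *
c=robot.get_calibration("wrist"); p,D=robot.grab_frame("wrist"); P=cloud(c,D); cv2.imwrite("pics/w1.png",p)
est={'cube':(608,-55,46),'frame':(584,-319,46),'objective':(582,-208,60),'eyepiece':(442,-63,56),'pot':(434,-188,56),'condenser':(432,-318,46)}
tab=P[(P[...,2]<15)&(P[...,2]>-15)]; print('table',np.median(tab[:,2]))
for k,e in est.items():
    m=(np.hypot(P[...,0]-e[0],P[...,1]-e[1])<45)&(P[...,2]>e[2]-9)
    if m.sum()<30: print(k,m.sum()); continue
    q=P[m]; uv=np.argwhere(m).mean(0)[::-1]
    print(k,m.sum(),'bbox mid',((q.min(0)+q.max(0))/2).round(1),'z',np.median(q[:,2]).round(1),'rect',cv2.minAreaRect(q[:,:2].astype(np.float32)),'uv',uv.round())
E
```

```text
table 0.7700279899888471
cube 1103 bbox mid [608.8 -56.4  43.6] z 46.9 rect ((608.572265625, -56.571189880371094), (36.58583450317383, 36.601009368896484), 25.059396743774414) uv [159.  62.]
frame 429 bbox mid [ 585.1 -320.6   43. ] z 46.3 rect ((584.7822875976562, -320.859619140625), (36.0281867980957, 35.96220016479492), 83.78162384033203) uv [381.  82.]
objective 214 bbox mid [ 583.5 -210.3   57. ] z 58.9 rect ((583.4717407226562, -210.25357055664062), (18.005022048950195, 18.0976619720459), 89.8514633178711) uv [288.  84.]
eyepiece 784 bbox mid [442.  -64.4  53.6] z 56.8 rect ((441.8760070800781, -64.20980834960938), (38.34770965576172, 39.298648834228516), 43.251808166503906) uv [180. 198.]
pot 355 bbox mid [ 433.1 -188.3   53. ] z 55.8 rect ((433.1676940917969, -188.4268798828125), (38.998138427734375, 39.01325988769531), 87.62712097167969) uv [275. 205.]
condenser 1276 bbox mid [ 432.2 -319.1   43.8] z 47.3 rect ((432.032958984375, -318.92822265625), (52.74435806274414, 52.827877044677734), 3.3543272018432617) uv [374. 203.]
```

View pics/w1.png

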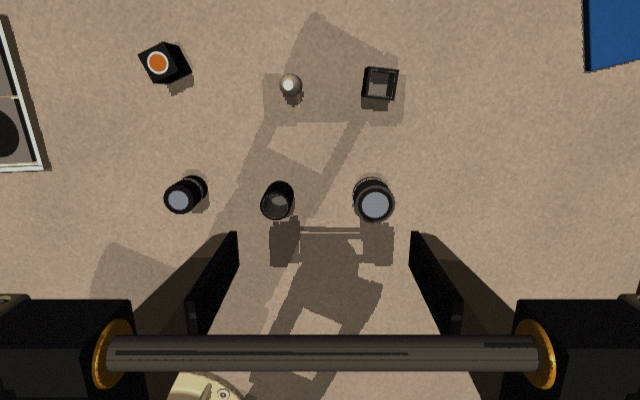

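Request:
arm_command:
  series:
    - [-0.067,0.067,0.2,0,1]
    - [-0.067,0.067,0.2,0,1]
    - [-0.067,0.067,0.2,0,1]
    - [-0.067,0.067,0.2,0,1]
    - [-0.067,0.067,0.2,0,1]
    - [-0.067,0.067,0.2,0,1]
    - [-0.067,0.067,0.2,0,1]
    - [-0.067,0.067,0.225,0,1]
    - [-0.067,0.067,0.25,0,1]
    - [-0.067,0.067,0.275,0,1]
    - [-0.067,0.067,0.293,0,1]
    - [-0.067,0.067,0.293,0,1]
    - [-0.067,0.067,0.293,0,-1]
    - [-0.067,0.067,0.293,0,-1]
    - [-0.067,0.067,0.293,0,-1]
    - [-0.067,0.067,0.293,0,-1]
    - [-0.067,0.067,0.293,0,-1]
    - [-0.067,0.067,0.293,0,-1]
  newtons: 20

```text
time: 3.07
tcp_pos: [433.7, -318.1, 33.4]
tool_rot: [1.0, -0.0, 0.001, 0.001]
contact_force: [-0.1, -3.1, 3.1]
finger_gap: 54.3
```

Request:
arm_command:
  series:
    - [0,0,-0.03,0,-1]
    - [0,0,-0.07,0,-1]
    - [0,0,-0.11,0,-1]
    - [0.02,-0.03,-0.15,0,-1]
    - [0.05,-0.45,-0.2,0,-1]
    - [0.05,-0.45,-0.2,0,-1]
    - [0.05,-0.45,-0.2,0,-1]
    - [0.05,-0.45,-0.2,0,-1]
    - [0.05,-0.45,-0.2,0,-1]
    - [0.05,-0.45,-0.2,0,-1]
    - [0.05,-0.45,-0.2,0,-1]
    - [0.05,-0.45,-0.2,0,-1]
    - [0.05,-0.45,-0.2,0,-1]
    - [0.05,-0.45,-0.2,0,-1]
    - [0.05,-0.45,-0.2,0,-1]
    - [0.05,-0.45,-0.2,0,-1]
    - [0.05,-0.45,-0.2,0,-1]
    - [0.05,-0.45,-0.2,0,-1]

```text
time: 4.57
tcp_pos: [482.7, 131.6, 232.2]
tool_rot: [1.0, 0.0, -0.0, 0.0]
contact_force: [-0.1, -0.3, -2.2]
finger_gap: 53.4
```

```bash
python3 - <<'E'
from h import *
s=robot.get_state(); print(s['tcp_pos'],s['finger_gap'])
c=robot.get_calibration("wrist"); p,D=robot.grab_frame("wrist"); cv2.imwrite("pics/w2.png",p); np.save("w2.npy",D); print(c)
E
```

```text
[482.73339239 131.55112328 232.19726598] 53.360695808068506
{'vfov': 59.648431796694254, 'cx': 323.44250731423335, 'cy': 192.88701791332394, 'eye': array([565.47690772, 131.58651321, 391.9905482 ]), 'rotation': array([ 0.69950526, -0.69896711, -0.10503514,  0.10538028])}
```

View pics/w2.png

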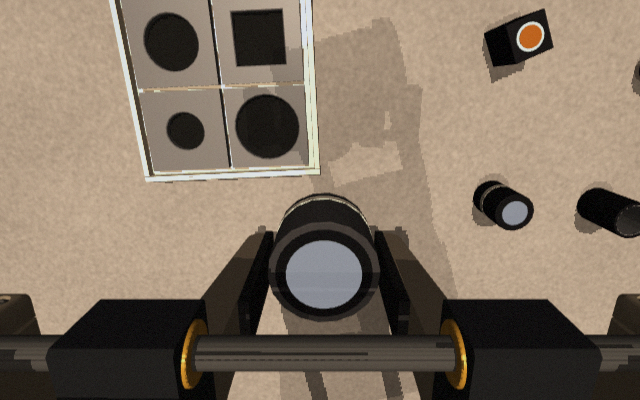

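```bash
python3 - <<'E'
from h import *
c=robot.get_calibration("wrist"); p=cv2.imread("pics/w2.png"); D=np.load("w2.npy"); P=cloud(c,D)
g=p.max(2)
m=(g<60).astype(np.uint8); m[190:]=0; m[:,320:]=0
n,l,s,ce=cv2.connectedComponentsWithStats(m)
for i in range(1,n):
    if s[i,4]>300:
        k=cv2.findContours((l==i).astype(np.uint8),0,1)[0][0][:,0]
        W=np.array([deproj(c,u,v,z=14)[:2] for u,v in k],np.float32); r=cv2.minAreaRect(W)
        ring=cv2.dilate((l==i).astype(np.uint8),np.ones((17,17)))-cv2.dilate((l==i).astype(np.uint8),np.ones((5,5)))
        print(ce[i].round(), np.round(r[0],1),np.round(r[1],1),round(r[2],1),'rim z',np.nanmedian(P[ring>0][:,2]).round(1),'floor',np.nanmedian(P[l==i][:,2]).round(1))
m=(np.hypot(P[...,0]-608,P[...,1]+56)<45)&(P[...,2]>42); q=P[m].astype(np.float32); print('cube',cv2.minAreaRect(q[:,:2]),np.median(q[:,2]))
# cube top corners by hand
for z in (46,):
    for uv in ((485,31),(543,10),(553,47),(497,68)): pass
tm=(np.hypot(P[...,0]-482,P[...,1]-131)<45)&(P[...,2]>225);q=P[tm]
tm=(np.hypot(P[...,0]-482,P[...,1]-131)<45)&(P[...,2]>238)&(P[...,2]<252);q=P[tm].astype(np.float32);print('held top',tm.sum(),cv2.minAreaRect(q[:,:2]),np.median(q[:,2]))
E
```

```text
[258.  37.] [611.  195.8] [49.9 50.1] 2.7 rim z 14.7 floor 7.1
[171.  42.] [607.  283.8] [53.2 52.6] 90.0 rim z 14.7 floor 7.2
[267. 126.] [523.3 191.6] [66.8 65.6] 90.0 rim z 14.7 floor 7.2
[185. 131.] [519.1 279.8] [39.2 37.3] 90.0 rim z 14.8 floor 7.3Traceback (most recent call last):
  File "<stdin>", line 12, in <module>
cv2.error: OpenCV(4.12.0) /io/opencv/modules/imgproc/src/convhull.cpp:143: error: (-215:Assertion failed) total >= 0 && (depth == CV_32F || depth == CV_32S) in function 'convexHull'
```

Request:
arm_command:
  series:
    - [0.041,-0.06,0.03,0,-1]
    - [0.041,-0.06,0.06,0,-1]
    - [0.041,-0.06,0.09,0,-1]
    - [0.041,-0.06,0.12,0,-1]
    - [0.041,-0.06,0.15,0,-1]
    - [0.041,-0.06,0.17,0,-1]
    - [0.041,-0.06,0.18,0,-1]
    - [0.041,-0.06,0.186,0,-1]
    - [0.041,-0.06,0.192,0,-1]
    - [0.041,-0.06,0.192,0,-1]
    - [0.041,-0.06,0.192,0,-1]

```text
time: 5.53
tcp_pos: [525.1, 192.3, 41.5]
tool_rot: [1.0, -0.0, 0.001, -0.0]
contact_force: [0.6, 0.1, -2.4]
finger_gap: 53.6
```

Request:
arm_command:
  series:
    - [0,0,0.002,0,-1]
    - [0,0,0.002,0,-1]
    - [0,0,0.002,0,0.5]
    - [0,0,0.002,0,0.5]
    - [0,0,0.002,0,0.5]
    - [0,0,0.002,0,0.5]
    - [0,0,-0.02,0,0.5]
    - [0,0,-0.06,0,0.5]
    - [0,0,-0.1,0,0.5]
    - [0,0,-0.15,0,1]
    - [0,0,-0.17,0,1]

```text
time: 6.45
tcp_pos: [525.1, 192.7, 214.4]
tool_rot: [1.0, -0.0, 0.002, -0.001]
contact_force: [0.8, 0.0, -0.0]
finger_gap: 79.9
```

Request:
arm_command:
  series:
    - [-0.082,0.257,0.05,0,1]
    - [-0.082,0.257,0.05,0,1]
    - [-0.082,0.257,0.05,0,1]
    - [-0.082,0.257,0.05,0,1]
    - [-0.082,0.257,0.05,0,1]
    - [-0.082,0.257,0.05,0,1]
    - [-0.082,0.257,0.05,0,1]
    - [-0.082,0.257,0.05,0,1]
    - [-0.082,0.257,0.05,0,1]
    - [-0.082,0.257,0.08,0,1]
    - [-0.082,0.257,0.11,0,1]
    - [-0.082,0.257,0.14,0,1]
    - [-0.082,0.257,0.165,0,1]
    - [-0.082,0.257,0.178,0,1]
    - [-0.082,0.257,0.178,0,-1]
    - [-0.082,0.257,0.178,0,-1]
    - [-0.082,0.257,0.178,0,-1]
    - [-0.082,0.257,0.178,0,-1]
    - [-0.082,0.257,0.178,0,-1]
    - [-0.082,0.257,0.178,0,-1]

```text
time: 8.12
tcp_pos: [443.0, -64.7, 33.5]
tool_rot: [1.0, -0.0, 0.001, 0.0]
contact_force: [-0.4, 0.2, -0.8]
finger_gap: 54.3
```

Request:
arm_command:
  series:
    - [0,0,0,0,-1]
    - [0,0,0,0,-1]
    - [0,0,0,0,-1]
    - [0,0,0,0,-1]
    - [0,0,-0.03,0,-1]
    - [0,0,-0.07,0,-1]
    - [0,0,-0.11,0,-1]
    - [0,0,-0.15,0,-1]

```text
time: 8.78
tcp_pos: [441.3, -64.6, 183.9]
tool_rot: [1.0, -0.0, -0.001, -0.0]
contact_force: [1.8, -0.3, -2.1]
finger_gap: 39.9
```

Request:
arm_command:
  series:
    - [0.165,-0.348,0,0,-1]
    - [0.165,-0.348,0,0,-1]
    - [0.165,-0.348,0,0,-1]
    - [0.165,-0.348,0,0,-1]
    - [0.165,-0.348,0,0,-1]
    - [0.165,-0.348,0,0,-1]
    - [0.165,-0.348,0,0,-1]
    - [0.165,-0.348,0,0,-1]
    - [0.165,-0.348,0,0,-1]
    - [0.165,-0.348,0,0,-1]
    - [0.165,-0.348,0,0,-1]
    - [0.165,-0.348,0,0,-1]
    - [0.165,-0.348,0.03,0,-1]
    - [0.165,-0.348,0.06,0,-1]
    - [0.165,-0.348,0.09,0,-1]
    - [0.165,-0.348,0.115,0,-1]
    - [0.165,-0.348,0.13,0,-1]
    - [0.165,-0.348,0.137,0,-1]
    - [0.165,-0.348,0.142,0,-1]
    - [0.165,-0.348,0.142,0,-1]

```text
time: 10.45
tcp_pos: [607.0, 282.3, 40.4]
tool_rot: [1.0, -0.001, -0.0, 0.0]
contact_force: [0.0, 0.2, -1.1]
finger_gap: 39.7
```

Good; 1 mm from the floor. Release and rise.

Request:
arm_command:
  series:
    - [0,0,0.001,0,-1]
    - [0,0,0.001,0,-1]
    - [0,0,0.001,0,0.2]
    - [0,0,0.001,0,0.2]
    - [0,0,0.001,0,0.2]
    - [0,0,0.001,0,0.2]
    - [0,0,-0.02,0,0.2]
    - [0,0,-0.06,0,0.2]
    - [0,0,-0.1,0,0.2]
    - [0,0,-0.15,0,1]
    - [0,0,-0.17,0,1]
    - [0,0,-0.17,0,1]

```text
time: 11.45
tcp_pos: [610.7, 284.9, 218.4]
tool_rot: [1.0, -0.0, 0.005, -0.002]
contact_force: [0.3, -0.5, 0.4]
finger_gap: 73.1
```

Request:
arm_command:
  series:
    - [-0.023,0.493,0.0,0,1]
    - [-0.023,0.493,0.0,0,1]
    - [-0.023,0.493,0.0,0,1]
    - [-0.023,0.493,0.0,0,1]
    - [-0.023,0.493,0.0,0,1]
    - [-0.023,0.493,0.0,0,1]
    - [-0.023,0.493,0.0,0,1]
    - [-0.023,0.493,0.0,0,1]
    - [-0.023,0.493,0.0,0,1]
    - [-0.023,0.493,0.0,0,1]
    - [-0.023,0.493,0.0,0,1]
    - [-0.023,0.493,0.0,0,1]
    - [-0.023,0.493,0.03,0,1]
    - [-0.023,0.493,0.06,0,0.5]
    - [-0.023,0.493,0.09,0,0.2]
    - [-0.023,0.493,0.09,0,0.2]
    - [-0.023,0.493,0.09,0,0.2]

```text
time: 12.87
tcp_pos: [583.0, -209.2, 119.3]
tool_rot: [1.0, -0.0, -0.002, -0.001]
contact_force: [-0.0, 0.9, 0.8]
finger_gap: 67.2
```

```bash
python3 - <<'E'
from h import *
s=robot.get_state(); print(s['tcp_pos'],s['finger_gap'])
c=robot.get_calibration("wrist"); p,D=robot.grab_frame("wrist"); cv2.imwrite("pics/w3.png",p); P=cloud(c,D)
m=(np.hypot(P[...,0]-584,P[...,1]+210)<30)&(P[...,2]>5)&(P[...,2]<65);q=P[m].astype(np.float32)
print(m.sum(),q.min(0),q.max(0),(q.min(0)+q.max(0))/2)
t=q[q[:,2]>57];print(len(t),(t.min(0)+t.max(0))/2)
E
```

```text
[ 583.01691988 -209.20696943  119.28527735] 67.21879457720175
1365 [ 574.8096    -223.28412      5.1550107] [ 596.90643  -197.09283    62.985016] [ 585.85803  -210.18848    34.070015]
378 [ 583.8421   -210.28853    60.028084]
```

View pics/w3.png

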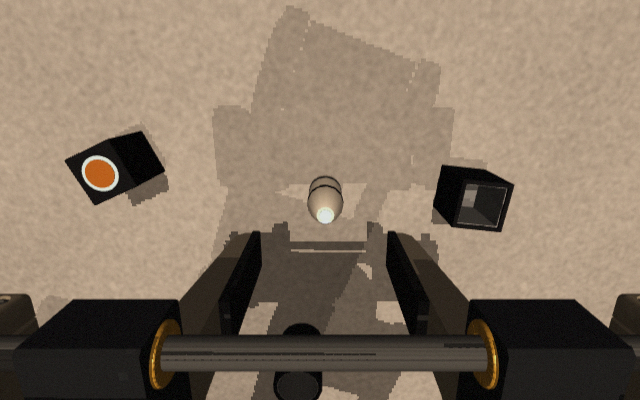

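Request:
arm_command:
  series:
    - [0.001,0.001,0.03,0,0.2]
    - [0.001,0.001,0.06,0,0.2]
    - [0.001,0.001,0.08,0,0.2]
    - [0.001,0.001,0.089,0,0.2]
    - [0.001,0.001,0.089,0,0.2]
    - [0.001,0.001,0.089,0,-1]
    - [0.001,0.001,0.089,0,-1]
    - [0.001,0.001,0.089,0,-1]
    - [0.001,0.001,0.089,0,-1]
    - [0.001,0.001,0.089,0,-1]
    - [0.001,0.001,0.089,0,-1]
    - [0.001,0.001,0.089,0,-1]
    - [0.001,0.001,0.089,0,-1]

```text
time: 14.0
tcp_pos: [586.0, -210.9, 32.6]
tool_rot: [1.0, -0.0, 0.001, 0.0]
contact_force: [-0.9, 1.2, 6.9]
finger_gap: 25.7
```

Request:
arm_command:
  series:
    - [0,0,-0.03,0,-1]
    - [0,0,-0.07,0,-1]
    - [0,0,-0.11,0,-1]
    - [0,0,-0.15,0,-1]
    - [-0.065,-0.49,-0.15,0,-1]
    - [-0.065,-0.49,-0.15,0,-1]
    - [-0.065,-0.49,-0.15,0,-1]
    - [-0.065,-0.49,-0.15,0,-1]
    - [-0.065,-0.49,-0.15,0,-1]
    - [-0.065,-0.49,-0.15,0,-1]
    - [-0.065,-0.49,-0.15,0,-1]
    - [-0.065,-0.49,-0.15,0,-1]
    - [-0.065,-0.49,-0.15,0,-1]
    - [-0.065,-0.49,-0.15,0,-1]
    - [-0.065,-0.49,-0.15,0,-1]
    - [-0.065,-0.49,-0.15,0,-1]
    - [-0.065,-0.49,-0.15,0,-1]
    - [-0.065,-0.49,-0.15,0,-1]
    - [-0.065,-0.49,-0.15,0,-1]

```text
time: 15.58
tcp_pos: [519.9, 279.0, 181.3]
tool_rot: [1.0, 0.0, -0.0, 0.0]
contact_force: [-0.2, -0.3, -2.3]
finger_gap: 25.2
```

```bash
python3 - <<'E'
from h import *
s=robot.get_state(); print(s['tcp_pos'],s['finger_gap'])
c=robot.get_calibration("wrist"); p,D=robot.grab_frame("wrist"); cv2.imwrite("pics/w4.png",p); P=cloud(c,D)
x,y,z=s['tcp_pos']
m=(np.hypot(P[...,0]-x,P[...,1]-y)<11)&(P[...,2]>z+24)&(P[...,2]<z+34);q=P[m]
print('nose',m.sum(),(q.min(0)+q.max(0))/2 if m.sum() else 0)
for k,e in dict(eye=(607,283.5,62),cond=(523,192,52)).items():
    m=(np.hypot(P[...,0]-e[0],P[...,1]-e[1])<45)&(abs(P[...,2]-e[2])<5); q=P[m]
    if m.sum()>20: print(k,m.sum(),((q.min(0)+q.max(0))/2).round(1),np.median(q[:,2]).round(1),np.ptp(q,axis=0).round())
E
```

```text
[519.94590692 279.01655608 181.29113251] 25.206993075688096
nose 894 [518.41162937 278.84267063 208.55773355]
eye 2214 [607.  283.6  62.6] 62.9 [39. 39.  6.]
cond 3020 [523.2 192.8  51.6] 53.3 [53. 54.  9.]
```

View pics/w4.png

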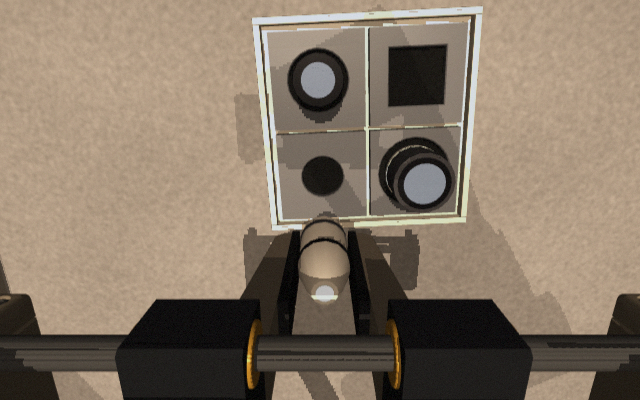

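Request:
arm_command:
  series:
    - [0.001,-0.001,0.03,0,-1]
    - [0.001,-0.001,0.06,0,-1]
    - [0.001,-0.001,0.09,0,-1]
    - [0.001,-0.001,0.115,0,-1]
    - [0.001,-0.001,0.13,0,-1]
    - [0.001,-0.001,0.137,0,-1]
    - [0.001,-0.001,0.142,0,-1]
    - [0.001,-0.001,0.142,0,-1]
    - [0.001,-0.001,0.142,0,-1]

```text
time: 16.38
tcp_pos: [522.1, 280.2, 40.5]
tool_rot: [1.0, -0.0, 0.001, -0.0]
contact_force: [0.3, -0.2, -0.8]
finger_gap: 25.6
```

Request:
arm_command:
  series:
    - [-0.001,0,0.001,0,-1]
    - [-0.001,0,0.0018,0,-1]
    - [-0.001,0,0.0018,0,-1]
    - [-0.001,0,0.0018,0,0.05]
    - [-0.001,0,0.0018,0,0.05]
    - [-0.001,0,0.0018,0,0.05]
    - [-0.001,0,0.0018,0,0.05]
    - [-0.001,0,-0.02,0,0.05]
    - [-0.001,0,-0.06,0,0.05]
    - [-0.001,0,-0.1,0,0.05]
    - [-0.001,0,-0.15,0,1]
    - [-0.001,0,-0.17,0,1]
    - [-0.001,0,-0.17,0,1]

```text
time: 17.47
tcp_pos: [523.4, 282.1, 216.4]
tool_rot: [1.0, -0.0, 0.005, -0.002]
contact_force: [0.5, 0.9, 0.1]
finger_gap: 66.2
```

Request:
arm_command:
  series:
    - [0.09,0.336,0.0,0,1]
    - [0.09,0.336,0.0,0,1]
    - [0.09,0.336,0.0,0,1]
    - [0.09,0.336,0.0,0,1]
    - [0.09,0.336,0.0,0,1]
    - [0.09,0.336,0.0,0,1]
    - [0.09,0.336,0.0,0,1]
    - [0.09,0.336,0.0,0,1]
    - [0.09,0.336,0.0,0,1]
    - [0.09,0.336,0.03,0,1]
    - [0.09,0.336,0.06,0,1]
    - [0.09,0.336,0.07,0,1]
    - [0.09,0.336,0.07,0,1]
    - [0.09,0.336,0.07,0,1]

```text
time: 18.63
tcp_pos: [610.0, -55.1, 139.4]
tool_rot: [1.0, 0.0, -0.001, -0.0]
contact_force: [0.4, -0.2, 0.4]
finger_gap: 92.0
```

```bash
python3 - <<'E'
from h import *
s=robot.get_state(); print(s['tcp_pos'],s['finger_gap'])
c=robot.get_calibration("wrist"); p,D=robot.grab_frame("wrist"); cv2.imwrite("pics/w5.png",p); P=cloud(c,D)
for lo in (36,42,45):
    m=(np.hypot(P[...,0]-608,P[...,1]+56)<40)&(P[...,2]>lo)&(P[...,2]<55);q=P[m].astype(np.float32)
    print(m.sum(),cv2.minAreaRect(q[:,:2]),np.ptp(q,axis=0),np.median(q[:,2]))
cv2.imwrite("pics/w5c.png",cv2.resize(p[100:280,200:440],None,fx=3,fy=3))
E
```

```text
[610.01900181 -55.11302416 139.40894895] 92.00130101085479Traceback (most recent call last):
  File "<stdin>", line 6, in <module>
cv2.error: OpenCV(4.12.0) /io/opencv/modules/imgproc/src/convhull.cpp:143: error: (-215:Assertion failed) total >= 0 && (depth == CV_32F || depth == CV_32S) in function 'convexHull'
```

```bash
python3 - <<'E'
from h import *
c=robot.get_calibration("wrist"); p,D=robot.grab_frame("wrist"); P=cloud(c,D)
for lo in (36,42,45):
    m=(np.hypot(P[...,0]-608,P[...,1]+56)<40)&(P[...,2]>lo)&(P[...,2]<55);q=P[m]
    print(m.sum(),cv2.minAreaRect(q[:,:2].astype(np.float32)),np.ptp(q,axis=0),np.median(q[:,2]))
cv2.imwrite("pics/w5c.png",cv2.resize(p[100:280,200:440],None,fx=3,fy=3))
E
```

```text
2238 ((608.6566772460938, -56.328819274902344), (36.59083938598633, 36.13720703125), 24.411130905151367) [46.02922787 46.37916055 13.66524055] 46.9597889982216
2140 ((608.6566772460938, -56.328819274902344), (36.59083938598633, 36.13720703125), 24.411130905151367) [45.76584185 45.85500351  7.70897279] 47.00314976324029
2080 ((608.6430053710938, -56.29871368408203), (36.54445266723633, 36.129703521728516), 24.20798683166504) [45.65724884 45.44000968  4.69011398] 47.02905711064898
```

View pics/w5c.png

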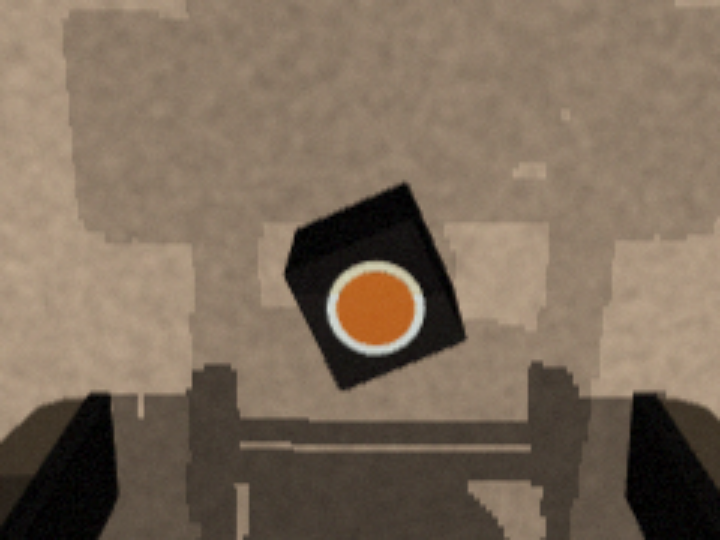

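Request:
arm_command:
  series:
    - [-0.001,0.001,0,-0.11,1]
    - [-0.001,0.001,0,-0.22,1]
    - [-0.001,0.001,0,-0.33,1]
    - [-0.001,0.001,0,-0.424,1]
    - [-0.001,0.001,0.03,-0.424,0.5]
    - [-0.001,0.001,0.06,-0.424,0.5]
    - [-0.001,0.001,0.09,-0.424,0.5]
    - [-0.001,0.001,0.107,-0.424,0.5]
    - [-0.001,0.001,0.107,-0.424,0.5]
    - [-0.001,0.001,0.107,-0.424,-1]
    - [-0.001,0.001,0.107,-0.424,-1]
    - [-0.001,0.001,0.107,-0.424,-1]
    - [-0.001,0.001,0.107,-0.424,-1]
    - [-0.001,0.001,0.107,-0.424,-1]
    - [-0.001,0.001,0.107,-0.424,-1]
    - [-0.001,0.001,0.107,-0.424,-1]
    - [-0.001,0.001,0.107,-0.424,-1]
    - [-0.001,0.001,0.107,-0.424,-1]

```text
time: 20.23
tcp_pos: [610.0, -56.7, 33.8]
tool_rot: [0.978, 0.21, 0.001, 0.0]
contact_force: [-0.7, 0.6, 7.4]
finger_gap: 36.0
```

Request:
arm_command:
  series:
    - [0,0,-0.03,0,-1]
    - [0,0,-0.07,0,-1]
    - [0,0,-0.11,0,-1]
    - [0,0,-0.14,0,-1]
    - [0,0,-0.14,0.1,-1]
    - [0,0,-0.14,0.2,-1]
    - [0,0,-0.14,0.3,-1]
    - [0,0,-0.14,0.375,-1]
    - [0,0,-0.14,0.375,-1]
    - [0,0,-0.14,0.375,-1]

```text
time: 21.07
tcp_pos: [609.2, -56.7, 172.7]
tool_rot: [1.0, 0.026, 0.0, -0.0]
contact_force: [0.7, 1.2, -1.8]
finger_gap: 35.9
```

Request:
arm_command:
  series:
    - [0.015,-0.252,0,0,-1]
    - [0.015,-0.252,0,0,-1]
    - [0.015,-0.252,0,0,-1]
    - [0.015,-0.252,0,0,-1]
    - [0.015,-0.252,0,0,-1]
    - [0.015,-0.252,0,0,-1]
    - [0.015,-0.252,0,0,-1]
    - [0.015,-0.252,0,0,-1]
    - [0.015,-0.252,0,0,-1]
    - [0.015,-0.252,0.03,0,-1]
    - [0.015,-0.252,0.06,0,-1]
    - [0.015,-0.252,0.09,0,-1]
    - [0.015,-0.252,0.112,0,-1]
    - [0.015,-0.252,0.124,0,-1]
    - [0.015,-0.252,0.131,0,-1]
    - [0.015,-0.252,0.131,0,-1]
    - [0.015,-0.252,0.131,0,-1]

```text
time: 22.48
tcp_pos: [612.7, 195.2, 42.4]
tool_rot: [1.0, 0.024, 0.001, -0.0]
contact_force: [0.6, 0.1, -0.9]
finger_gap: 35.8
```

Request:
arm_command:
  series:
    - [0,0,0.001,0,-1]
    - [0,0,0.0022,0,-1]
    - [0,0,0.0022,0,-1]
    - [0,0,0.0022,0,0.1]
    - [0,0,0.0022,0,0.1]
    - [0,0,0.0022,0,0.1]
    - [0,0,0.0022,0,0.1]
    - [0,0,-0.02,0,0.1]
    - [0,0,-0.06,0,0.1]
    - [0,0,-0.1,0,0.1]
    - [-0.05,0.05,-0.15,0,1]
    - [-0.1,0.05,-0.2,0,1]
    - [-0.14,0.05,-0.2,0,1]
    - [-0.14,0.05,-0.2,0,1]
    - [-0.14,0.05,-0.2,0,1]

```text
time: 23.73
tcp_pos: [471.4, 138.1, 243.7]
tool_rot: [1.0, 0.024, 0.0, -0.0]
contact_force: [1.1, 0.3, 0.6]
finger_gap: 82.2
```

```bash
python3 - <<'E'
from h import *
s=robot.get_state(); print(s['tcp_pos'],s['finger_gap'])
est=dict(eyepiece=(607,283.5,62),condenser=(523,192,52),objective=(519,279.5,66),cube=(611,196,52),pot=(433,-188,56),frame=(585,-320.5,46))
for n in ("wrist","top"):
    c=robot.get_calibration(n); p,D=robot.grab_frame(n); P=cloud(c,D); cv2.imwrite(f"pics/end_{n}.png",p)
    for k,e in est.items():
        m=(np.hypot(P[...,0]-e[0],P[...,1]-e[1])<40)&(abs(P[...,2]-e[2])<6); q=P[m]
        if m.sum()>20: r=cv2.minAreaRect(q[:,:2].astype(np.float32));print(n,k,m.sum(),np.round(r[0],1),np.round(r[1]),round(r[2]),'top z',np.percentile(q[:,2],80).round(1))
E
```

```text
[471.42974121 138.09459752 243.71211032] 82.20513928450521
wrist eyepiece 1605 [603.2 282.7] [33. 40.] 5 top z 63.7
wrist condenser 2357 [522.7 192.4] [53. 53.] 45 top z 54.0
wrist objective 262 [518.  279.9] [16. 16.] 3 top z 67.2
wrist cube 1589 [609.3 195.8] [33. 36.] 3 top z 53.7
wrist pot 555 [ 433.6 -186.2] [38. 40.] 84 top z 56.5
top condenser 116 [533.3 181.1] [36. 23.] 15 top z 55.8
top cube 193 [610.8 196.4] [35. 35.] 2 top z 55.9
top pot 82 [ 432.9 -186.9] [38. 37.] 89 top z 58.7
top frame 101 [ 585.6 -319.4] [37. 37.] 85 top z 48.8
```

View pics/end_wrist.png

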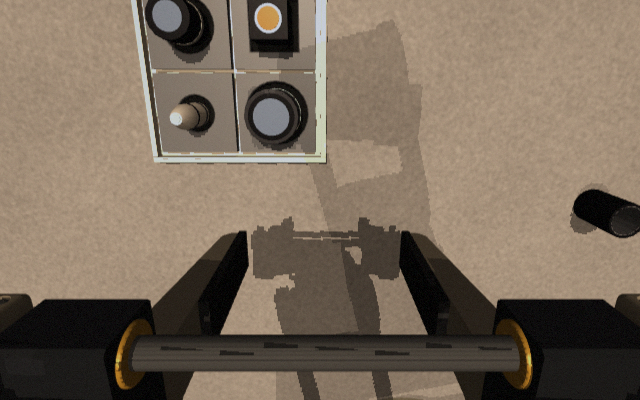

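```bash
python3 -c "
from workcell import robot; s=robot.get_state(); print(s['time'],abs(s['qvel']).max(),s['contact_force']); print(robot.hand_in())"
```

```text
23.8333 0.07464863006440847 [0.31702689 0.2052916  0.19744839]
the job is handed in; nothing more can be done
None
```

All four optics now stand upright in their own wells, and I handed the job in at about 24 s on the robot's clock. `hand_in` gave no verdict, so this rests on my last checks.

- **In the caddy:** The final wrist and top pictures put the condenser, objective and cube each within about 2 mm of their well's centre. The eyepiece was within 1 mm when last seen whole, after it was set down. The tops read 1–2 mm above the seated height. That matches the height bias of the calibration and is within the 4 mm allowed.
- **Left alone:** The pot and frame were never touched, and both measure within 2 mm of where they began.
- **Disagreements:**
    - In the final wrist picture the eyepiece read 4 mm off in x, but the picture's edge cut it off.
    - The top view of the condenser was largely blocked, apparently by the gripper, so its position there does not count. The wrist view shows it centred.
    - In the top view the eyepiece and objective gave no reading.
- **At hand-in:** The gripper was clear of everything. The arm was still settling slightly (joint speed up to 0.07 rad/s), with no contact force beyond noise.

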